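# Unlatch the strainer box and stand its basket in the drip cup

## Robot

A 6-joint arm with a two-finger parallel gripper is mounted at the origin on a cart in front of the work surface, level with it; the furniture and walls round the work are solid. World frame = base frame: x ahead of the robot, y to its left, z up, the work surface at z = 0. Lengths are in m, angles in rad, forces in N, time in s.
With the tool pointing down it reaches from about 0.3 to 0.85 m from the base axis. Payload 5.4 kg.
Tool frame: the origin (TCP) lies where the fingers leave the gripper's body, on its centre line; the fingertips stand 73 mm ahead of it and the grasp point (between the pads) lies 54 mm ahead of it (arm.tcp_to_tips is the distance from the TCP to the fingertips, in m); z points along the fingers, y is the direction in which the jaws open and shut (so a half turn about z gives the same grasp; the last joint's range is limited). The gripper opens to 85 mm and grips with 20 to 120 N. Pads are 22 mm wide; open, the fingers measure 114 mm over their backs; the gripper's body (76 mm by 85 mm) begins 54 mm behind the grasp point. The pads swing forward as they close: fully open they stand 13 mm farther back than shut.
Start: joints at [-1.398, 0.158, 1.597, -0, 1.386, -0.21], TCP at [0.215, -0.533, 0.304] pointing down, gripper open.
Joint ranges: [-2.91, 2.91], [-0.94, 2.29], [0.18, 2.7], [-1.29, 4.43], [0.17, 2.64], [-3, 3]. Speed limits (rad/s): [2.57, 2.57, 3.14, 3.14, 3.14, 3.14].

## Interface

Orientations are given as a unit quaternion [x, y, z, w].
In Python, from rig import arm, viewer gives the robot as it stands. The module is installed in compiled form; this text tells all that it offers.
- The arm moves only by the tool apply_moves, never from a script. Its argument "targets" is a list of rows, each an object with "travel": the shift along the tool's x, y, z in units of 500 mm (1.0 is 500 mm), a list of three; "angular": the turn, a rotation vector about the tool's x, y, z in units of pi rad (1.0 is pi rad), a list of three; "hand": the opening, from 0 (shut) to 1 (fully open). In form: [{"travel": [x, y, z], "angular": [ax, ay, az], "hand": hand}, ...]. A call has exactly 10 rows; each row shifts and turns the commanded pose from where the row before left it, along the tool's axes as they then stand; what a row does not reach is not made up. A row lasts 1/10 s, in which the tool goes at most 50 mm and 8.59 degrees, less where a joint would pass 70% of its speed; a pose out of reach is approached as far as the arm can. A call with a number of a shift or a turn outside -1 to 1 is refused whole. A call with a gripper value outside its range is refused whole. The fingers move at their own pace and stop on an object; the grip force is fixed at half the most. Time passes only in rows, so rows that do not move let the fingers close, or fill a call up. It gives the time, the measured TCP pose, the force and the opening at its end, in the units of the state.
- arm.get_obs(): the state, without advancing time (a new reading comes with each control period).
- viewer.read_camera(name): name is "side" or "top" or "wrist"; returns a dict with "img" (400x640x3 uint8, red, green, blue), "fx", "fy", "cx", "cy" (pixels), "D" ([k1, k2, p1, p2, k3] as OpenCV has them; the pictures are not rectified), "view" (4x4, takes a point from world to camera coordinates). Camera axes: x right, y down, z forward; pixel columns grow to the right and rows downward; lengths in m; the calibration is good to about 2 mm. A picture is of the moment at which its call begins. There is no depth.
- arm.job_done(): hands the job in, once; it reports no verdict.
The state is a dict: "time_s": time; "joints": joint angles; "qd": joint speeds; "joint_torque": joint torques, N m; "tool_pos": TCP position; "tool_rot": TCP orientation; "ft_force": force on the tool from outside, world axes, zero at the start; "moment": the same for the moment, N m; "opening": finger opening in m.
Only numpy, scipy, OpenCV 4.12 (cv2) and the standard library are available. Lean on these libraries where they do the work, as an engineer would, in place of code of your own. Each camera call takes 0.05 s, during which the arm holds its last target. There are 200 camera calls.

## Task

Clean-out of the strainer box: press the sprung tab on the front of the lid inward, keep it pressed while you lift the lid free, and swing the lid back past upright until it stays open. Then lift the strainer basket out by its grip bar and nest it upright in the tapered drip cup with a light push, stopping as soon as it sits, so that it does not jam, and let go. Leave the cup standing and the brush, screwdriver and tape measure where they lie.

Things in the scene. Friction and masses are not known exactly. Their poses are not given: they have to be found in the camera images.
- strainer_box: Grey strainer box, fixed, 150 mm (x) by 130 mm (y) by 95 mm high; with the shut lid 117 mm, shallow ribs on it to 121 mm. Origin at the middle of its underside, on the table; z up; x points from its front, where the tab is, to the hinge at its back. Two hose tails jut 38 mm from its +y wall. Nothing tall stands in front of it.
- tab_pad (a point): Centre of the ribbed outer face of the black snap tab at the front of the lid: 44 mm wide (y), 25 mm high, upright, 97 mm above the table. x points inward, the way it is pressed; z up; axes turn with the lid. A finger lip, as wide, 5 mm thick, juts 7 mm outward (-x), its underside 11 mm above this point. The face stands 10 mm proud of the lid, so wide fingers can press it home.
- strainer_tab (a joint): How far the tab is pressed in, m: 0 at rest, 0.010 at its stop. Its nose holds the lid down under a bar in the box's front wall; it comes free from about 0.006 and must stay pressed until the tab has risen 15 mm. Push needed: 2.5 N at 0, 7 N at 0.006, 10 N at 0.010. Lifting at the lip without pressing in does not open the lid.
- strainer_lid (a joint): Angle of the lid about its hinge, rad: 0 shut, 1.57 upright, 1.83 (leaning back) at its open stop. The hinge is free (lid 0.2 kg, about 1 N to raise at the tab): the lid falls shut if let go before upright and rests on its stop beyond it.
- lid_hinge (a point): Middle of the lid's hinge line, at the back of the box, 95 mm above the table, 166 mm inward of the tab's face. The line runs along the box's y; the tab rises and then goes back over it on a circle about it. Axes as the lid's.
- basket_grip (a point): Centre of the black grip bar on the basket's handle: 52 mm long along x, 12 mm thick along y, 14 mm high; z up. At the start it is in the box, 96 mm above the table, level with the box's rim, reachable only with the lid open; about 50 mm free on either side of it. The basket's underside is 88 mm below: raise it 95 mm or more to clear the box.
- basket: Strainer basket, slotted steel cup, 0.22 kg, hanging in the box. Origin at the middle of its underside, 88 mm below basket_grip. Tapers from 52 mm across at its underside to 68 mm at 58 mm up; there a flange 86 mm across, 4 mm thick; a stirrup handle with the grip bar above.
- cup_rim (a point): Centre of the mouth of the drip cup, 72 mm above the table; z up. Mouth 67 mm across inside, narrowing downward with the basket's own taper. The basket sits when the tapers meet: the grip bar's centre is then about 38 mm above this point and the flange some 8 mm above the rim. Ramming it (a push of 30 N) jams it.
- drip_cup: Drip cup: plain metal cup, 72 mm high, 76 mm across its foot, 0.7 kg, standing loose and empty on the table to the right of the box. Origin at the middle of its underside.
- brush: Flat paint brush, 196x37x12 mm, lying on the table in front of the box (bystander). Origin at the middle of its underside.
- driver: Screwdriver with a green handle, 232x27x28 mm, lying on the table in front of the cup (bystander). Origin at the middle of its underside.
- tape_measure: Tape measure, 42x88x62 mm, standing on the table behind the cup (bystander). Origin at the middle of its underside.
There are look-alikes about, which are no part of the job. Leave any green look-alike of the drip_cup alone.

How it is judged:
By the outcome, as a careful person would: the job done as asked, in the order asked, and still so for the second after the job is handed in, with the robot touching nothing.
It also fails if it takes over 58 s, if anything falls off the work surface, if the arm or the gripper's body presses on something with over 40 N, if the wrist force passes 120 N, or if a joint passes its speed limit or range.

## Working session

There is one attempt and no reset: what is moved stays moved. The work goes in short steps, Python scripts to look and compute and a tool call to move; the robot and the scene stay as the last step left them, time stands still between calls to the robot, and variables do not carry over. Pictures are saved under pics/ and viewed, about 8 in all and at most 12, crops included, and the job is handed in when it is done.

Besides the shell and the picture viewer there is one more tool, called as a command line: name --argument value ..., lists and objects as JSON in quotes. apply_moves: Moves the arm, as the interface text tells. Its arguments: {"type":"object","properties":{"targets":{"type":"array","items":{"type":"object","properties":{"travel":{"type":"array","items":{"type":"number","minimum":-1,"maximum":1}},"angular":{"type":"array","items":{"type":"number","minimum":-1,"maximum":1}},"hand":{"type":"number"}}}}},"required":["targets"]}

```bash
mkdir -p pics
cat > h.py <<'E'
import numpy as np, cv2
from rig import arm, viewer
from scipy.spatial.transform import Rotation as R
def shot(n,f=None):
    c=viewer.read_camera(n)
    if f: cv2.imwrite('pics/'+f,c['img'][:,:,::-1])
    return c
def K(c): return np.array([[c['fx'],0,c['cx']],[0,c['fy'],c['cy']],[0,0,1.]])
def ray(c,uv):
    V=np.array(c['view']); p=cv2.undistortPoints(np.array([[uv]],float),K(c),np.array(c['D'],float))[0,0]
    d=V[:3,:3].T@np.array([p[0],p[1],1]); o=-V[:3,:3].T@V[:3,3]; return o,d/np.linalg.norm(d)
def onz(c,uv,z):
    o,d=ray(c,uv); return o+d*(z-o[2])/d[2]
def proj(c,P):
    V=np.array(c['view']); P=np.atleast_2d(np.array(P,float))
    return cv2.projectPoints(P,cv2.Rodrigues(V[:3,:3])[0],V[:3,3],K(c),np.array(c['D'],float))[0][:,0]
def tri(c1,a,c2,b):
    o1,d1=ray(c1,a);o2,d2=ray(c2,b)
    A=np.array([d1,-d2]).T; s=np.linalg.lstsq(A,o2-o1,rcond=None)[0]
    p,q=o1+d1*s[0],o2+d2*s[1]; return (p+q)/2,np.linalg.norm(p-q)
E
python3 - <<'E'
from h import *
a=shot('top');b=shot('side')
im=np.hstack([a['img'],b['img']])[:,:,::-1]
cv2.imwrite('pics/a_top.png',cv2.resize(a['img'][:,:,::-1],(800,500)))
cv2.imwrite('pics/a_side.png',cv2.resize(b['img'][:,:,::-1],(800,500)))
import pickle;pickle.dump((a,b),open('a.pkl','wb'))
for c in (a,b): print(np.array(c['view']).round(3).tolist(),c['fx'],ray(c,(320,200)))
print(arm.get_obs())
E
```

```text
[[-0.002, -1.0, 0.007, -0.264], [-0.995, 0.002, -0.097, 0.529], [0.097, -0.007, -0.995, 1.042], [0.0, 0.0, 0.0, 1.0]] 420.33095820582815 (array([ 0.42524674, -0.25811093,  1.08953094]), array([ 0.07288894, -0.00792143, -0.99730861]))
[[0.996, 0.088, 0.017, -0.491], [0.072, -0.672, -0.737, -0.165], [-0.053, 0.735, -0.675, 1.381], [0.0, 0.0, 0.0, 1.0]] 454.28519535084126 (array([ 0.57405102, -1.08378116,  0.81938941]), array([-0.0390903 ,  0.7427457 , -0.66843158]))
{'time_s': 0.1, 'joints': array([-1.39810251e+00,  1.58995202e-01,  1.59808697e+00, -2.34006401e-05,
        1.38620972e+00, -2.10123526e-01]), 'qd': array([ 0.0005698 , -0.00168889, -0.00314759,  0.00212631, -0.00098472,
       -0.00062022]), 'joint_torque': array([-5.65500486e-04, -3.96991038e+01, -3.32340145e+01, -2.99668345e-04,
        4.24109807e-03,  3.19978437e-05]), 'tool_pos': array([ 0.21467263, -0.53297591,  0.30301978]), 'tool_rot': array([ 9.81736456e-01,  1.90244076e-01,  4.40185273e-06, -8.49685316e-04]), 'ft_force': array([ 0.02501789, -0.03705524, -0.12930455]), 'moment': array([-0.03403745, -0.06598371,  0.00528793]), 'opening': 0.08539262321543402}
```

View pics/a_top.png

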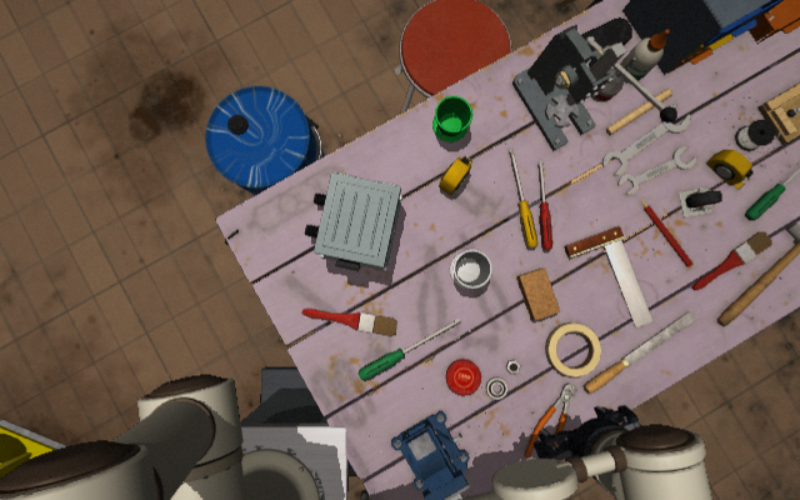

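View pics/a_side.png

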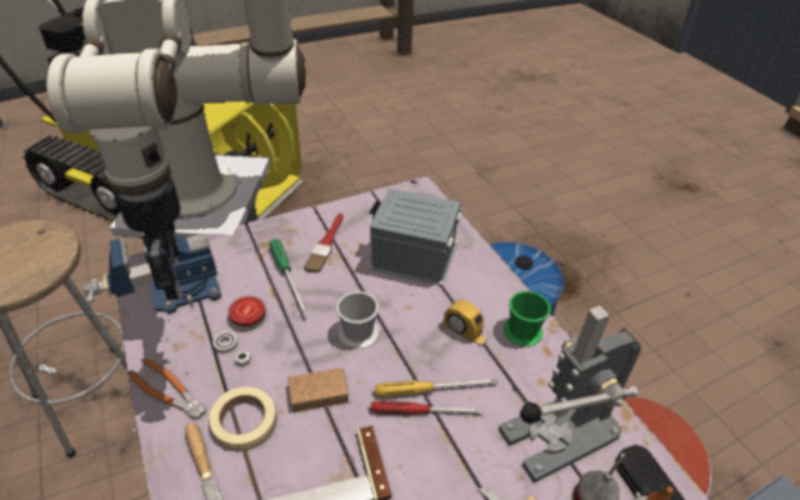

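The top view shows the box at (360,220) and its tab at (348,265). There are two cup candidates: the grey metal one at (471,270) and a green look-alike at (453,118). Grey fits, since it stands right of the box with the screwdriver in front and the tape behind. I'll confirm this in an enlarged crop and measure there.

Run:
```python
from h import *; import pickle
a,b=pickle.load(open('a.pkl','rb'))
im=a['img'][:,:,::-1]
x0,y0=235,130
cv2.imwrite('pics/b.png',cv2.resize(im[y0:y0+115,x0:x0+170],None,fx=4.7,fy=4.7,interpolation=cv2.INTER_CUBIC))
# lid mask: bright greyish-green
I=a['img'].astype(int); 
m=((I[:,:,1]-I[:,:,0]>2)&(I[:,:,1]>110)&(I[:,:,2]-I[:,:,0]<30)).astype(np.uint8)
m=cv2.morphologyEx(m,cv2.MORPH_CLOSE,np.ones((5,5)));m[:, :240]=0;m[:,335:]=0;m[:130]=0;m[225:]=0
cs=max(cv2.findContours(m,0,2)[0],key=cv2.contourArea); r=cv2.minAreaRect(cs)
print(r,cv2.contourArea(cs))
bp=cv2.boxPoints(r); W=np.array([onz(a,p,.117) for p in bp]); print(bp.round(1).tolist(),W.round(4).tolist())
print('lens',np.linalg.norm(W-np.roll(W,1,0),axis=1))
```

```text
((286.36944580078125, 175.35813903808594), (58.439022064208984, 67.26829528808594), 12.680383682250977) 3577.5
[[250.5, 201.8000030517578], [265.20001220703125, 136.10000610351562], [322.29998779296875, 149.0], [307.5, 214.60000610351562]] [[0.4926, -0.1048, 0.117], [0.6472, -0.1374, 0.117], [0.6164, -0.2714, 0.117], [0.4626, -0.2368, 0.117]]
lens [0.13539244 0.15800867 0.13750398 0.15765037]
```

View pics/b.png

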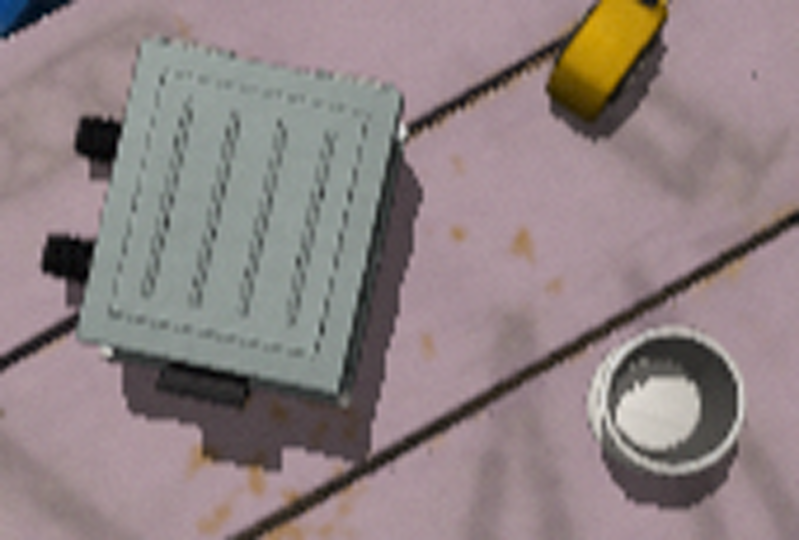

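The crop confirms the cup: a plain grey metal one, mouth at crop (673,400), which is about pixel (378,215). The tab lip is at crop (203,385), about (278,212). Next I'll compute the positions and the first motion.

```bash
cat >> h.py <<'E'
def frame(z,y):
    z=np.array(z,float);z/=np.linalg.norm(z);y=np.array(y,float);y-=z*(y@z);y/=np.linalg.norm(y)
    return R.from_matrix(np.array([np.cross(y,z),y,z]).T)
def plan(pt,Rt,n,p0=None,R0=None):
    """print n rows from measured pose to target (tool-axis units)"""
    o=arm.get_obs(); p=np.array(o['tool_pos']) if p0 is None else np.array(p0); r=R.from_quat(o['tool_rot']) if R0 is None else R0
    rv=(r.inv()*Rt).as_rotvec()/n; st=(np.array(pt)-p)/n
    print('deg/row',np.degrees(np.linalg.norm(rv)).round(2),'mm/row',(np.linalg.norm(st)*1e3).round(1),'ang',(rv/np.pi).round(4).tolist())
    for i in range(n):
        t=r.inv().apply(st)/.5; print(i,t.round(4).tolist()); r=r*R.from_rotvec(rv)
def st():
    o=arm.get_obs(); r=R.from_quat(o['tool_rot']).as_matrix()
    print('t',round(o['time_s'],2),'p',o['tool_pos'].round(4),'q',o['joints'].round(3),'x',r[:,0].round(3),'z',r[:,2].round(3),'F',o['ft_force'].round(1),'op',round(o['opening'],4))
YAW=-.217
BX=np.array([np.cos(YAW),np.sin(YAW),0]);BY=np.array([-np.sin(YAW),np.cos(YAW),0]);Z=np.array([0,0,1.])
E
python3 - <<'E'
from h import *; import pickle
a,b=pickle.load(open('a.pkl','rb'))
lip=onz(a,(235+203/4.7,130+400/4.7),.113)  # lower (outer) lip edge
lipc=onz(a,(235+203/4.7,130+385/4.7),.113)
cen=np.array([.5547,-.1876,0]); print('lip outer',lip,'lipc',lipc,'rel',(lip-cen)@BX,(lip-cen)@BY)
print('cup',onz(a,(235+673/4.7,130+400/4.7),.072))
print('side check cup', proj(b,onz(a,(235+673/4.7,130+400/4.7),.072))*1.25, 'tab',proj(b,lip)*1.25)
print('tape',onz(a,(455/1.25,175/1.25),.062),'driver',onz(a,(380/1.25,365/1.25),.02),onz(a,(458/1.25,322/1.25),.02))
Rt=frame(BX,-BY)
plan([.33,-.42,.30],Rt,10)
E
```

```text
lip outer [ 0.4616877  -0.16880606  0.113     ] lipc [ 0.46908747 -0.16875429  0.113     ] rel -0.09487730083717913 -0.0016724610142338084
cup [ 0.46267943 -0.40696172  0.072     ]
side check cup [[355.42455465 304.77618117]] tab [[370.13714573 205.06651143]]
tape [ 0.64968853 -0.37607877  0.062     ] driver [ 0.2731665 -0.2260519  0.02     ] [ 0.35771871 -0.3831338   0.02      ]
deg/row 9.5 mm/row 16.1 ang [-0.015, 0.0484, 0.0149]
0 [0.0298, -0.0123, 0.0006]
1 [0.0288, -0.0138, 0.0045]
2 [0.0272, -0.0155, 0.0081]
3 [0.025, -0.0171, 0.0113]
4 [0.0222, -0.0188, 0.014]
5 [0.019, -0.0205, 0.0162]
6 [0.0154, -0.0221, 0.0178]
7 [0.0115, -0.0236, 0.0188]
8 [0.0075, -0.025, 0.0191]
9 [0.0034, -0.0261, 0.0187]
```

apply_moves --targets '[{"travel": [0.03,-0.012,0],"angular": [-0.013,0.042,0.013],"hand": 0},{"travel": [0.03,-0.014,0.004],"angular": [-0.013,0.042,0.013],"hand": 0},{"travel": [0.027,-0.016,0.008],"angular": [-0.013,0.042,0.013],"hand": 0},{"travel": [0.025,-0.017,0.011],"angular": [-0.013,0.042,0.013],"hand": 0},{"travel": [0.022,-0.019,0.014],"angular": [-0.013,0.042,0.013],"hand": 0},{"travel": [0.02,-0.02,0.016],"angular": [-0.013,0.042,0.013],"hand": 0},{"travel": [0,0,0],"angular": [0,0,0],"hand": 0},{"travel": [0,0,0],"angular": [0,0,0],"hand": 0},{"travel": [0,0,0],"angular": [0,0,0],"hand": 0},{"travel": [0,0,0],"angular": [0,0,0],"hand": 0}]'

```text
time_s: 1.1
tool_pos: [0.2835, -0.4653, 0.3003]
tool_rot: [0.914, 0.057, 0.399, 0.044]
ft_force: [-0.3, -0.6, 0.6]
opening: -0.0002
```

```bash
python3 -c "
from h import *
st()"
```

```text
t 1.1 p [ 0.2835 -0.4653  0.3003] q [-1.587 -0.039  1.965  0.863  1.309 -0.419] x [0.676 0.14  0.724] z [ 0.734 -0.036 -0.678] F [-0.3 -0.6  0.6] op -0.0002
```

```bash
python3 -c "
from h import *
plan([.33,-.33,.20],frame(BX,-BY),8)"
```

```text
deg/row 5.7 mm/row 21.8 ang [-0.0089, 0.029, 0.0091]
0 [-0.0056, -0.0358, 0.0243]
1 [-0.0087, -0.0363, 0.0227]
2 [-0.0117, -0.0366, 0.0207]
3 [-0.0146, -0.0368, 0.0185]
4 [-0.0172, -0.0368, 0.016]
5 [-0.0196, -0.0367, 0.0133]
6 [-0.0217, -0.0365, 0.0104]
7 [-0.0235, -0.0361, 0.0073]
```

apply_moves --targets '[{"travel": [-0.006,-0.036,0.024],"angular": [-0.009,0.029,0.009],"hand": 0},{"travel": [-0.009,-0.036,0.023],"angular": [-0.009,0.029,0.009],"hand": 0},{"travel": [-0.012,-0.037,0.021],"angular": [-0.009,0.029,0.009],"hand": 0},{"travel": [-0.015,-0.037,0.018],"angular": [-0.009,0.029,0.009],"hand": 0},{"travel": [-0.017,-0.037,0.016],"angular": [-0.009,0.029,0.009],"hand": 0},{"travel": [-0.02,-0.037,0.013],"angular": [-0.009,0.029,0.009],"hand": 0},{"travel": [-0.022,-0.036,0.01],"angular": [-0.009,0.029,0.009],"hand": 0},{"travel": [-0.024,-0.036,0.007],"angular": [-0.009,0.029,0.009],"hand": 0},{"travel": [0,0,0],"angular": [0,0,0],"hand": 0},{"travel": [0,0,0],"angular": [0,0,0],"hand": 0}]'

```text
time_s: 2.1
tool_pos: [0.3293, -0.3297, 0.1985]
tool_rot: [0.703, -0.077, 0.703, 0.076]
ft_force: [0.3, -1.3, 0.7]
opening: -0.0
```

```bash
python3 -c "
from h import *
st()"
```

```text
t 2.1 p [ 0.3293 -0.3297  0.1985] q [-1.636  0.176  2.47   1.705  1.498 -1.079] x [ 0.    -0.001  1.   ] z [ 0.976 -0.216 -0.   ] F [ 0.3 -1.3  0.7] op -0.0
```

```bash
python3 -c "
from h import *
cen=np.array([.5547,-.1876,0]);t=cen-(.0879+.073+.025)*BX-.0017*BY;t[2]=.15;print(t)
plan(t,frame(BX,-BY),8)"
```

```text
[ 0.37279376 -0.14923568  0.15      ]
deg/row 0.01 mm/row 24.0 ang [0.0, 0.0, -0.0]
0 [-0.0121, -0.0464, 0.0009]
1 [-0.0121, -0.0464, 0.0009]
2 [-0.0121, -0.0464, 0.0009]
3 [-0.0121, -0.0464, 0.0009]
4 [-0.0121, -0.0464, 0.0009]
5 [-0.0121, -0.0464, 0.0009]
6 [-0.0121, -0.0464, 0.0009]
7 [-0.0121, -0.0464, 0.0009]
```

apply_moves --targets '[{"travel": [-0.012,-0.046,0.001],"angular": [0,0,0],"hand": 0},{"travel": [-0.012,-0.046,0.001],"angular": [0,0,0],"hand": 0},{"travel": [-0.012,-0.046,0.001],"angular": [0,0,0],"hand": 0},{"travel": [-0.012,-0.046,0.001],"angular": [0,0,0],"hand": 0},{"travel": [-0.012,-0.046,0.001],"angular": [0,0,0],"hand": 0},{"travel": [-0.012,-0.046,0.001],"angular": [0,0,0],"hand": 0},{"travel": [-0.012,-0.046,0.001],"angular": [0,0,0],"hand": 0},{"travel": [-0.012,-0.046,0.001],"angular": [0,0,0],"hand": 0},{"travel": [0,0,0],"angular": [0,0,0],"hand": 0},{"travel": [0,0,0],"angular": [0,0,0],"hand": 0}]'

```text
time_s: 3.1
tool_pos: [0.379, -0.1565, 0.1458]
tool_rot: [0.7, -0.074, 0.706, 0.077]
ft_force: [0.4, -1.0, 0.3]
opening: -0.0003
```

```bash
python3 -c "
from h import *
st(); c=shot('wrist'); d=shot('side')
cv2.imwrite('pics/c.png',np.vstack([c['img'],d['img'][60:260]])[:,:,::-1])"
```

```text
t 3.1 p [ 0.379  -0.1565  0.1458] q [-1.317  0.315  2.692  2.037  1.518 -1.454] x [-0.007  0.005  1.   ] z [ 0.977 -0.213  0.008] F [ 0.4 -1.   0.3] op -0.0003
```

View pics/c.png

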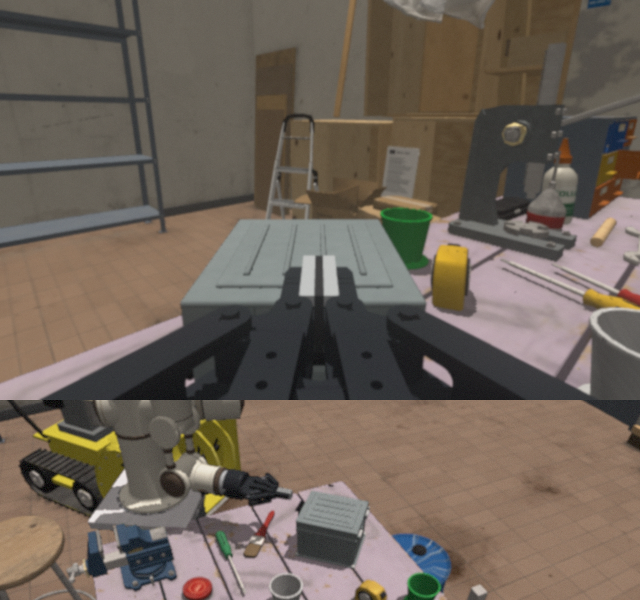

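```bash
python3 -c "
from h import *
cen=np.array([.5547,-.1876,0]);t=cen-(.0879+.073+.018)*BX-.0017*BY;t[2]=.094;print(t)
plan(t,frame(BX,-BY),8)"
```

```text
[ 0.3796296  -0.15074279  0.094     ]
deg/row 0.06 mm/row 6.5 ang [0.0, -0.0003, 0.0001]
0 [-0.0129, -0.0016, -0.0002]
1 [-0.0129, -0.0016, -0.0002]
2 [-0.0129, -0.0016, -0.0002]
3 [-0.013, -0.0016, -0.0002]
4 [-0.013, -0.0016, -0.0002]
5 [-0.013, -0.0016, -0.0001]
6 [-0.013, -0.0016, -0.0001]
7 [-0.013, -0.0016, -0.0001]
```

The wrist view shows the box lid dead ahead, with the closed tips at about (320,260) and the tab below them. The side view shows the tool level. Next I'll lower to tab height.

apply_moves --targets '[{"travel": [-0.013,-0.0016,0],"angular": [0,0,0],"hand": 0},{"travel": [-0.013,-0.0016,0],"angular": [0,0,0],"hand": 0},{"travel": [-0.013,-0.0016,0],"angular": [0,0,0],"hand": 0},{"travel": [-0.013,-0.0016,0],"angular": [0,0,0],"hand": 0},{"travel": [-0.013,-0.0016,0],"angular": [0,-0.0005,0],"hand": 0},{"travel": [-0.013,-0.0016,0],"angular": [0,-0.0005,0],"hand": 0},{"travel": [-0.013,-0.0016,0],"angular": [0,-0.0005,0],"hand": 0},{"travel": [-0.013,-0.0016,0],"angular": [0,-0.0005,0],"hand": 0},{"travel": [0,0,0],"angular": [0,0,0],"hand": 0},{"travel": [0,0,0],"angular": [0,0,0],"hand": 0}]'

```text
time_s: 4.2
tool_pos: [0.38, -0.1497, 0.0932]
tool_rot: [0.703, -0.076, 0.703, 0.077]
ft_force: [-0.5, -0.3, -0.9]
opening: 0.0002
```

```bash
python3 -c "
from h import *
st(); c=shot('wrist'); d=shot('side')
cv2.imwrite('pics/d.png',np.vstack([c['img'][100:],cv2.resize(d['img'][130:260,200:408],(640,300))])[:,:,::-1])"
```

```text
t 4.2 p [ 0.38   -0.1497  0.0932] q [-1.295  0.649  2.586  2.062  1.615 -1.654] x [-0.001  0.001  1.   ] z [ 0.976 -0.216  0.001] F [-0.5 -0.3 -0.9] op 0.0002
```

View pics/d.png

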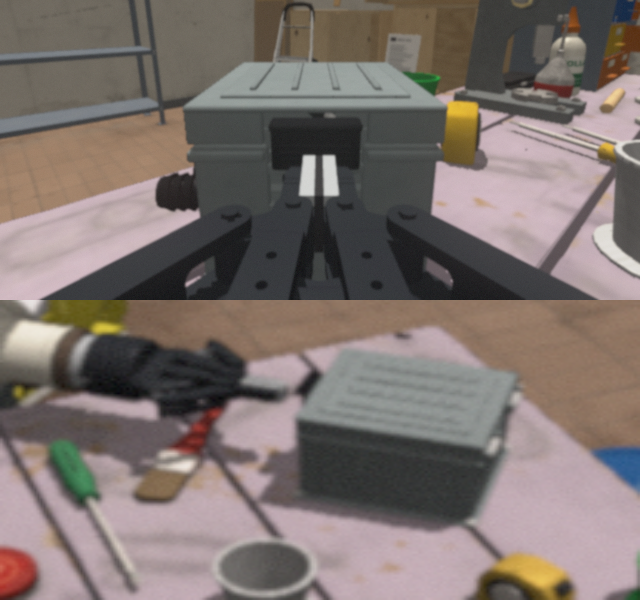

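The fingertips at (319,155) are centred on the tab, whose columns run 272–362, and sit under its lip. Now I'll press.

apply_moves --targets '[{"travel": [0,0,0.006],"angular": [0,0,0],"hand": 0},{"travel": [0,0,0.006],"angular": [0,0,0],"hand": 0},{"travel": [0,0,0.006],"angular": [0,0,0],"hand": 0},{"travel": [0,0,0.006],"angular": [0,0,0],"hand": 0},{"travel": [0,0,0.006],"angular": [0,0,0],"hand": 0},{"travel": [0,0,0.006],"angular": [0,0,0],"hand": 0},{"travel": [0,0,0.005],"angular": [0,0,0],"hand": 0},{"travel": [0,0,0.005],"angular": [0,0,0],"hand": 0},{"travel": [0,0,0.003],"angular": [0,0,0],"hand": 0},{"travel": [0,0,0],"angular": [0,0,0],"hand": 0}]'

```text
time_s: 5.3
tool_pos: [0.4039, -0.1532, 0.0927]
tool_rot: [0.703, -0.077, 0.703, 0.076]
ft_force: [-6.7, 0.4, -0.2]
opening: 0.0
```

```bash
python3 -c "
from h import *
st();cen=np.array([.5547,-.1876,0]);p=arm.get_obs()['tool_pos']; print((p-cen)@BX+.073, (p-cen)@BY, 'F along',arm.get_obs()['ft_force']@BX)"
```

```text
t 5.3 p [ 0.4039 -0.1532  0.0927] q [-1.156  0.626  2.54   2.202  1.584 -1.589] x [ 0.    -0.002  1.   ] z [ 0.977 -0.215 -0.001] F [-6.7  0.4 -0.2] op 0.0
-0.08167834708510581 0.0010982867650644592 F along -6.600209518131158
```

apply_moves --targets '[{"travel": [0,0,0.004],"angular": [0,0,0],"hand": 0},{"travel": [0,0,0.004],"angular": [0,0,0],"hand": 0},{"travel": [0.004,0,0],"angular": [0,0,0],"hand": 0},{"travel": [0.005,0,0],"angular": [0,0,0],"hand": 0},{"travel": [0.008,0,0.0001],"angular": [0,-0.0056,0],"hand": 0},{"travel": [0.016,0,0.0003],"angular": [0,-0.011,0],"hand": 0},{"travel": [0.016,0,0.0003],"angular": [0,-0.011,0],"hand": 0},{"travel": [0.016,0,0.0003],"angular": [0,-0.011,0],"hand": 0},{"travel": [0.016,0,0.0003],"angular": [0,-0.011,0],"hand": 0},{"travel": [0.016,0,0.0003],"angular": [0,-0.011,0],"hand": 0}]'

```text
time_s: 6.3
tool_pos: [0.4113, -0.1547, 0.1403]
tool_rot: [0.768, -0.085, 0.631, 0.068]
ft_force: [-8.3, 1.7, 1.2]
opening: 0.0
```

```bash
python3 -c "
from h import *
st(); d=shot('side');c=shot('wrist')
cv2.imwrite('pics/e.png',np.vstack([cv2.resize(d['img'][110:260,180:420],(640,400)),cv2.resize(c['img'],(320,200)).repeat(1,0)[:, :].repeat(2,1)])[:,:,::-1])"
```

```text
t 6.3 p [ 0.4113 -0.1547  0.1403] q [-1.099  0.063  2.685  2.156  1.139 -1.236] x [ 0.188 -0.045  0.981] z [ 0.958 -0.212 -0.194] F [-8.3  1.7  1.2] op 0.0
```

View pics/e.png

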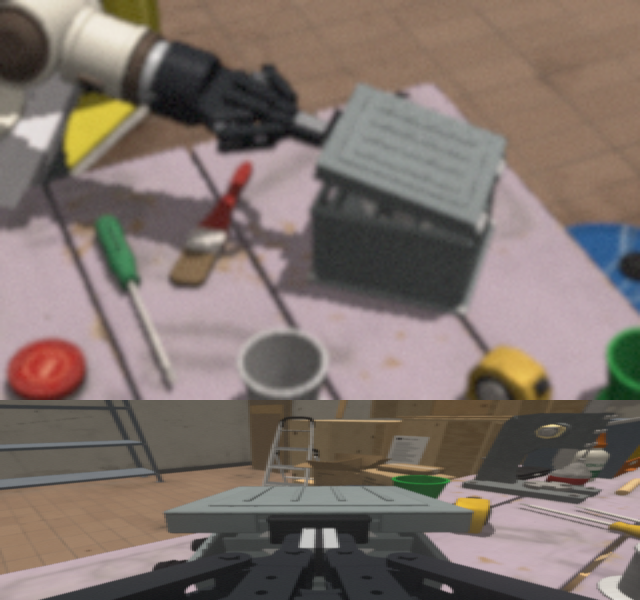

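The lid is free and about 11° up, with the tip still lodged under the lip. Joint 3 is near its limit, so I'll yaw the tool about the tip to move the wrist farther from the base.

apply_moves --targets '[{"travel": [0,0.0127,-0.0014],"angular": [0.0278,0,0],"hand": 0},{"travel": [0,0.0127,-0.0014],"angular": [0.0278,0,0],"hand": 0},{"travel": [0,0.0127,-0.0014],"angular": [0.0278,0,0],"hand": 0},{"travel": [0,0.0127,-0.0014],"angular": [0.0278,0,0],"hand": 0},{"travel": [0,0.0127,-0.0014],"angular": [0.0278,0,0],"hand": 0},{"travel": [0,0.0127,-0.0014],"angular": [0.0278,0,0],"hand": 0},{"travel": [0,0,0],"angular": [0,0,0],"hand": 0},{"travel": [0,0,0],"angular": [0,0,0],"hand": 0},{"travel": [0,0,0],"angular": [0,0,0],"hand": 0},{"travel": [0,0,0],"angular": [0,0,0],"hand": 0}]'

```text
time_s: 7.4
tool_pos: [0.4076, -0.1926, 0.1399]
tool_rot: [0.758, 0.083, 0.632, -0.133]
ft_force: [-6.9, -0.2, 0.2]
opening: 0.0001
```

```bash
python3 -c "
from h import *
st(); o=arm.get_obs(); tip=o['tool_pos']+R.from_quat(o['tool_rot']).apply([0,0,.073]);h=np.array([.5547,-.1876,0])+.0788*BX
print('tip rel hinge',(tip-h)@BX,(tip-h)@BY,tip[2]-.095)"
```

```text
t 7.4 p [ 0.4076 -0.1926  0.1399] q [-1.326  0.309  2.378  1.433  1.454 -1.016] x [ 0.186 -0.042  0.982] z [ 0.937  0.307 -0.164] F [-6.9 -0.2  0.2] op 0.0001
tip rel hinge -0.15934036748506017 0.00010875760087827211 0.03284348942995785
```

```bash
cat >> h.py <<'E'
H=np.array([.5547,-.1876,.095])+.0788*BX
def twist(deg):
    o=arm.get_obs(); r=R.from_quat(o['tool_rot']);p=o['tool_pos']; w=R.from_rotvec(BY*np.radians(deg))
    d=H+w.apply(p-H)-p; print('trav',(r.inv().apply(d)/.5).round(4),'ang',(r.inv().apply(BY)*np.radians(deg)/np.pi).round(4))
E
python3 -c "
from h import *
twist(3);twist(4)"
```

```text
trav [0.0236 0.0004 0.0007] ang [-0.     -0.0144  0.0084]
trav [0.0315 0.0007 0.0012] ang [-0.     -0.0192  0.0112]
```

apply_moves --targets '[{"travel": [0.024,0.0004,0.0007],"angular": [0,-0.0144,0.0084],"hand": 0},{"travel": [0.024,0.0004,0.0007],"angular": [0,-0.0144,0.0084],"hand": 0},{"travel": [0.024,0.0004,0.0007],"angular": [0,-0.0144,0.0084],"hand": 0},{"travel": [0.024,0.0004,0.0007],"angular": [0,-0.0144,0.0084],"hand": 0},{"travel": [0.024,0.0004,0.0007],"angular": [0,-0.0144,0.0084],"hand": 0},{"travel": [0.024,0.0004,0.0007],"angular": [0,-0.0144,0.0084],"hand": 0},{"travel": [0.024,0.0004,0.0007],"angular": [0,-0.0144,0.0084],"hand": 0},{"travel": [0.024,0.0004,0.0007],"angular": [0,-0.0144,0.0084],"hand": 0},{"travel": [0.024,0.0004,0.0007],"angular": [0,-0.0144,0.0084],"hand": 0},{"travel": [0,0,0],"angular": [0,0,0],"hand": 0}]'

```text
time_s: 8.4
tool_pos: [0.4527, -0.2025, 0.2395]
tool_rot: [0.875, 0.021, 0.447, -0.187]
ft_force: [-5.3, 1.8, 3.5]
opening: -0.0001
```

```bash
python3 -c "
from h import *
st(); o=arm.get_obs(); r=R.from_quat(o['tool_rot']);tip=o['tool_pos']+r.apply([0,0,.073])-H
print('tip rel hinge',tip@BX,tip@BY,tip[2],'ang',np.degrees(np.arctan2(tip[2],-(tip@BX))),np.hypot(tip[2],tip@BX))
twist(3);twist(4);d=shot('side');cv2.imwrite('pics/f.png',d['img'][20:300,100:500,::-1])"
```

```text
t 8.4 p [ 0.4527 -0.2025  0.2395] q [-1.114 -0.1    2.237  1.101  1.254 -0.107] x [ 0.599 -0.131  0.79 ] z [ 0.774  0.345 -0.531] F [-5.3  1.8  3.5] op -0.0001
tip rel hinge -0.12539201921748444 0.00022336079652334013 0.1057574525273755 ang 40.14477039631693 0.164035963277929
trav [0.0237 0.0007 0.0011] ang [ 0.     -0.0144  0.0084]
trav [0.0316 0.0011 0.0017] ang [ 0.     -0.0192  0.0112]
```

View pics/f.png

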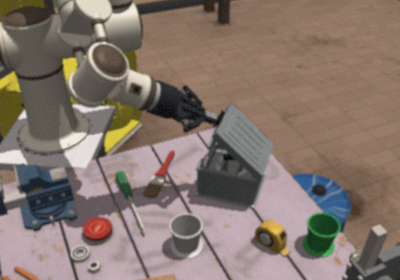

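The lid is about 40° up and the tip is still in the notch, so I'll continue.

apply_moves --targets '[{"travel": [0.0316,0.001,0.0016],"angular": [0,-0.0192,0.0112],"hand": 0},{"travel": [0.0316,0.001,0.0016],"angular": [0,-0.0192,0.0112],"hand": 0},{"travel": [0.0316,0.001,0.0016],"angular": [0,-0.0192,0.0112],"hand": 0},{"travel": [0.0316,0.001,0.0016],"angular": [0,-0.0192,0.0112],"hand": 0},{"travel": [0.0316,0.001,0.0016],"angular": [0,-0.0192,0.0112],"hand": 0},{"travel": [0.0316,0.001,0.0016],"angular": [0,-0.0192,0.0112],"hand": 0},{"travel": [0.0316,0.001,0.0016],"angular": [0,-0.0192,0.0112],"hand": 0},{"travel": [0.0316,0.001,0.0016],"angular": [0,-0.0192,0.0112],"hand": 0},{"travel": [0.0316,0.001,0.0016],"angular": [0,-0.0192,0.0112],"hand": 0},{"travel": [0.0316,0.001,0.0016],"angular": [0,-0.0192,0.0112],"hand": 0}]'

```text
time_s: 9.45
tool_pos: [0.5828, -0.231, 0.3172]
tool_rot: [0.957, -0.078, 0.128, -0.249]
ft_force: [0.5, 4.7, 6.7]
opening: 0.0001
```

```bash
cat >> h.py <<'E'
def tipinfo():
    o=arm.get_obs(); r=R.from_quat(o['tool_rot']);tip=o['tool_pos']+r.apply([0,0,.073])-H
    print('tip rel hinge',tip@BX,tip@BY,tip[2],'ang',np.degrees(np.arctan2(tip[2],-(tip@BX))),np.hypot(tip[2],tip@BX))
E
python3 -c "
from h import *
st(); tipinfo()
twist(3);twist(4)"
```

```text
t 9.45 p [ 0.5828 -0.231   0.3172] q [-0.774  0.282  1.499  0.554  1.508  0.882] x [ 0.955 -0.213  0.207] z [ 0.284  0.456 -0.843] F [0.5 4.7 6.7] op 0.0001
tip rel hinge -0.028965363224983817 0.0006880151851151355 0.1606467127260319 ang 79.77911501000122 0.16323712376918267
trav [0.0237 0.0005 0.001 ] ang [-0.     -0.0144  0.0084]
trav [0.0315 0.0008 0.0016] ang [-0.0001 -0.0192  0.0113]
```

apply_moves --targets '[{"travel": [0.0316,0.001,0.001],"angular": [0,-0.0192,0.0112],"hand": 0},{"travel": [0.0316,0.001,0.001],"angular": [0,-0.0192,0.0112],"hand": 0},{"travel": [0.0316,0.001,0.001],"angular": [0,-0.0192,0.0112],"hand": 0},{"travel": [0.0316,0.001,0.001],"angular": [0,-0.0192,0.0112],"hand": 0},{"travel": [0.0236,0.0005,0.001],"angular": [0,-0.0144,0.0084],"hand": 0},{"travel": [0,0,0],"angular": [0,0,0],"hand": 0},{"travel": [0,0,-0.02],"angular": [0,0,0],"hand": 0},{"travel": [0,0,-0.04],"angular": [0,0,0],"hand": 0},{"travel": [0,0,0],"angular": [0,0,0],"hand": 0},{"travel": [0,0,0],"angular": [0,0,0],"hand": 0}]'

```text
time_s: 10.45
tool_pos: [0.6541, -0.2652, 0.3442]
tool_rot: [0.956, -0.122, -0.03, -0.265]
ft_force: [0.3, 0.6, 0.6]
opening: -0.0
```

```bash
python3 -c "
from h import *
st(); tipinfo()
d=shot('side');t=shot('top');cv2.imwrite('pics/g.png',np.vstack([cv2.resize(d['img'][60:260,200:520],None,fx=1.5,fy=1.5),cv2.resize(t['img'][80:280,200:520],None,fx=1.5,fy=1.5,)])[:,:,::-1])"
```

```text
t 10.45 p [ 0.6541 -0.2652  0.3442] q [-0.692  0.64   0.961  0.434  1.871  1.193] x [ 0.968 -0.218 -0.121] z [ 0.008  0.514 -0.858] F [0.3 0.6 0.6] op -0.0
tip rel hinge 0.027522598419634912 -0.01759470736819805 0.18658335122031547 ang 98.39109408647455 0.18860233396321502
```

View pics/g.png

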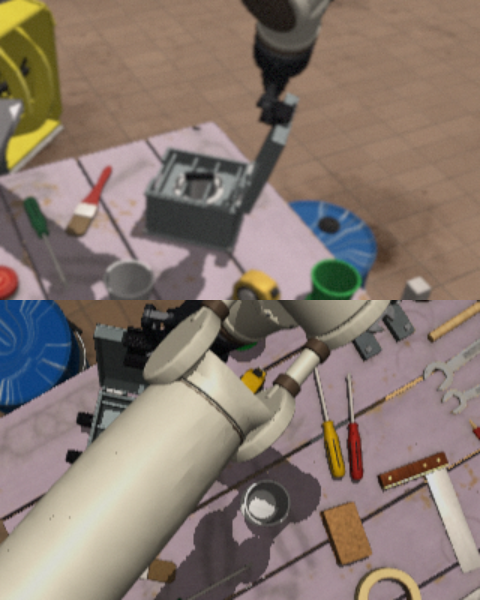

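The lid stands open, leaning back past upright with the arm clear of it. The basket's grip bar shows at side-crop (200,176). Next I'll move above the basket, tool down.

```bash
python3 -c "
from h import *
plan([.555,-.188,.28],frame(-Z,-BY),7)"
```

```text
deg/row 4.44 mm/row 20.0 ang [-0.024, 0.0054, -0.0016]
0 [-0.0299, -0.002, 0.0266]
1 [-0.0304, -0.0041, 0.0258]
2 [-0.0308, -0.0062, 0.0249]
3 [-0.0311, -0.0082, 0.0238]
4 [-0.0315, -0.0101, 0.0226]
5 [-0.0318, -0.0119, 0.0212]
6 [-0.0321, -0.0137, 0.0197]
```

apply_moves --targets '[{"travel": [-0.03,-0.002,0.0266],"angular": [-0.024,0.0054,-0.0016],"hand": 0},{"travel": [-0.0304,-0.004,0.0258],"angular": [-0.024,0.0054,-0.0016],"hand": 1},{"travel": [-0.0308,-0.006,0.025],"angular": [-0.024,0.0054,-0.0016],"hand": 1},{"travel": [-0.0311,-0.008,0.0238],"angular": [-0.024,0.0054,-0.0016],"hand": 1},{"travel": [-0.0315,-0.01,0.0226],"angular": [-0.024,0.0054,-0.0016],"hand": 1},{"travel": [-0.0318,-0.012,0.0212],"angular": [-0.024,0.0054,-0.0016],"hand": 1},{"travel": [-0.0321,-0.014,0.02],"angular": [-0.024,0.0054,-0.0016],"hand": 1},{"travel": [0,0,0],"angular": [0,0,0],"hand": 1},{"travel": [0,0,0],"angular": [0,0,0],"hand": 1},{"travel": [0,0,0],"angular": [0,0,0],"hand": 1}]'

```text
time_s: 11.55
tool_pos: [0.556, -0.1892, 0.2815]
tool_rot: [0.994, -0.109, 0.001, 0.0]
ft_force: [0.4, 0.1, 0.3]
opening: 0.0853
```

```bash
python3 -c "
from h import *
st(); c=shot('wrist');d=shot('side'); import pickle;pickle.dump((c,d),open('g.pkl','wb'))
cv2.imwrite('pics/h.png',np.vstack([c['img'],cv2.resize(d['img'][140:240,220:380],(320,200)).repeat(2,1)])[:,:,::-1])"
```

```text
t 11.55 p [ 0.556  -0.1892  0.2815] q [-5.340e-01  2.060e-01  1.588e+00  1.000e-03  1.346e+00  1.255e+00] x [ 0.976 -0.216  0.002] z [ 0.002 -0.    -1.   ] F [0.4 0.1 0.3] op 0.0853
```

View pics/h.png

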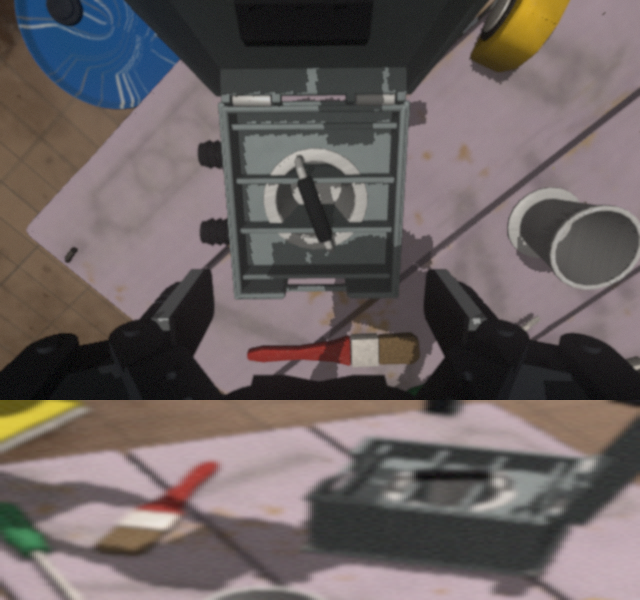

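The grip bar runs from about (303,172) to (329,243) in the wrist view, turned roughly 20° from the box's x axis. I'll locate it.

```bash
python3 -c "
from h import *; import pickle
c,d=pickle.load(open('g.pkl','rb'))
g=c['img'].max(2); m=np.zeros_like(g); m[165:250,290:345]=(g[165:250,290:345]<40)
n,l,s,ce=cv2.connectedComponentsWithStats(m); i=1+np.argmax(s[1:,4]); pts=np.argwhere(l==i)[:,::-1].astype(np.float32)
r=cv2.minAreaRect(pts); print(r,s[i]); bp=cv2.boxPoints(r)
W=np.array([onz(c,p,.100) for p in bp]);print(W.round(4),'cen',W.mean(0)); 
e=[np.linalg.norm(W[1]-W[0]),np.linalg.norm(W[2]-W[1])];print(e)
v=W[1]-W[0] if e[0]>e[1] else W[2]-W[1]; print('yaw deg',np.degrees(np.arctan2(v[1],v[0])), 'box',np.degrees(YAW))
V=np.array(c['view']);cam=-V[:3,:3].T@V[:3,3];print('cam rel box',(cam-H)@BX,(cam-H)@BY,cam[2])
for P in [[0,0,.096]]: print('cen proj',proj(c,[.5547,-.1876,.096]))
print('side proj bar',proj(d,W.mean(0)),'cup from wrist',onz(c,(603,246),.072))
"
```

```text
((315.3446350097656, 208.64309692382812), (65.1218032836914, 17.417585372924805), 70.55996704101562) [299 176  32  65 795]
[[ 0.5794 -0.1777  0.1   ]
 [ 0.581  -0.1902  0.1   ]
 [ 0.5318 -0.1959  0.1   ]
 [ 0.5299 -0.1827  0.1   ]] cen [ 0.55552797 -0.18663238  0.1       ]
[np.float64(0.01259651255408577), np.float64(0.049504201005426324)]
yaw deg -173.46613003518985 box -12.433184154338864
cam rel box -0.007729918961151074 -0.0012066386996678869 0.3519971399251828
cen proj [[317.13902708 208.73871691]]
side proj bar [[332.26164108 174.91584272]] cup from wrist [ 0.46513516 -0.41193006  0.072     ]
```

```bash
python3 -c "
from h import *; import pickle
c,d=pickle.load(open('g.pkl','rb'))
x=cv2.resize(c['img'][90:305,205:420],(590,590),interpolation=cv2.INTER_CUBIC)
cv2.imwrite('pics/i.png',x[:,:,::-1])"
```

```text
(no output)
```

View pics/i.png

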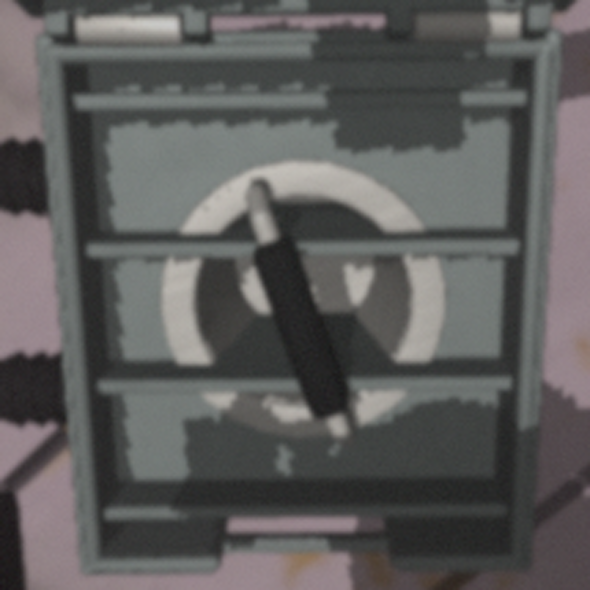

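The crop shows four thin cross ribs spanning the box at rows 100, 245, 385 and 510. The grip bar lies above them, centred near (302,325). I'll pre-open the fingers only about 30 mm so they fit between the ribs, and watch the force going down.

```bash
python3 -c "
from h import *
a=np.radians(1.5);plan([.558,-.187,.185],frame(-Z,[np.sin(a),-np.cos(a),0]),6)"
```

```text
deg/row 2.34 mm/row 16.1 ang [0.0, -0.0001, -0.013]
0 [0.0004, -0.0009, 0.0322]
1 [0.0004, -0.0009, 0.0322]
2 [0.0005, -0.0009, 0.0322]
3 [0.0005, -0.0009, 0.0322]
4 [0.0006, -0.0008, 0.0322]
5 [0.0006, -0.0008, 0.0322]
```

apply_moves --targets '[{"travel": [0.0005,-0.0009,0.032],"angular": [0,0,-0.013],"hand": 0.35},{"travel": [0.0005,-0.0009,0.032],"angular": [0,0,-0.013],"hand": 0.35},{"travel": [0.0005,-0.0009,0.032],"angular": [0,0,-0.013],"hand": 0.35},{"travel": [0.0005,-0.0009,0.032],"angular": [0,0,-0.013],"hand": 0.35},{"travel": [0.0005,-0.0009,0.032],"angular": [0,0,-0.013],"hand": 0.35},{"travel": [0.0005,-0.0009,0.032],"angular": [0,0,-0.013],"hand": 0.35},{"travel": [0,0,0.02],"angular": [0,0,0],"hand": 0.35},{"travel": [0,0,0.014],"angular": [0,0,0],"hand": 0.35},{"travel": [0,0,0.01],"angular": [0,0,0],"hand": 0.35},{"travel": [0,0,0.01],"angular": [0,0,0],"hand": 0.35}]'

```text
time_s: 12.65
tool_pos: [0.5577, -0.1862, 0.1582]
tool_rot: [1.0, 0.014, 0.001, 0.0]
ft_force: [-0.9, -0.1, -1.0]
opening: 0.0299
```

```bash
python3 -c "
from h import *
st()"
```

```text
t 12.65 p [ 0.5577 -0.1862  0.1582] q [-0.528  0.342  1.682  0.     1.115  1.016] x [1.    0.027 0.002] z [ 0.002 -0.001 -1.   ] F [-0.9 -0.1 -1. ] op 0.0299
```

apply_moves --targets '[{"travel": [0,0,0.005],"angular": [0,0,0],"hand": 0.35},{"travel": [0,0,0.005],"angular": [0,0,0],"hand": 0.35},{"travel": [0,0,0],"angular": [0,0,0],"hand": 0},{"travel": [0,0,0],"angular": [0,0,0],"hand": 0},{"travel": [0,0,0],"angular": [0,0,0],"hand": 0},{"travel": [0,0,0],"angular": [0,0,0],"hand": 0},{"travel": [0,0,0],"angular": [0,0,0],"hand": 0},{"travel": [0,0,-0.008],"angular": [0,0,0],"hand": 0},{"travel": [0,0,-0.012],"angular": [0,0,0],"hand": 0},{"travel": [0,0,-0.02],"angular": [0,0,0],"hand": 0}]'

```text
time_s: 13.65
tool_pos: [0.5567, -0.1855, 0.1727]
tool_rot: [1.0, 0.014, -0.0, -0.0]
ft_force: [-0.8, -0.2, -2.6]
opening: 0.0108
```

```bash
python3 -c "
from h import *
st()"
```

```text
t 13.65 p [ 0.5567 -0.1855  0.1727] q [-0.527  0.322  1.676  0.     1.145  1.015] x [ 1.     0.028 -0.001] z [-0.001  0.001 -1.   ] F [-0.8 -0.2 -2.6] op 0.0108
```

apply_moves --targets '[{"travel": [0,0,-0.03],"angular": [0,0,0],"hand": 0},{"travel": [0,0,-0.032],"angular": [0,0,0],"hand": 0},{"travel": [0,0,-0.032],"angular": [0,0,0],"hand": 0},{"travel": [0,0,-0.032],"angular": [0,0,0],"hand": 0},{"travel": [0,0,-0.032],"angular": [0,0,0],"hand": 0},{"travel": [0,0,-0.032],"angular": [0,0,0],"hand": 0},{"travel": [0,0,-0.032],"angular": [0,0,0],"hand": 0},{"travel": [0,0,-0.02],"angular": [0,0,0],"hand": 0},{"travel": [0,0,0],"angular": [0,0,0],"hand": 0},{"travel": [0,0,0],"angular": [0,0,0],"hand": 0}]'

```text
time_s: 14.65
tool_pos: [0.5571, -0.1857, 0.2939]
tool_rot: [1.0, 0.014, 0.0, 0.0]
ft_force: [0.0, -0.3, -2.9]
opening: 0.0109
```

```bash
python3 -c "
from h import *
st(); a=shot('top');b=shot('side');c=shot('wrist')
import pickle;pickle.dump((a,b,c),open('j.pkl','wb'))
print('bar proj',proj(b,[.5545,-.187,arm.get_obs()['tool_pos'][2]-.057]))
cv2.imwrite('pics/j.png',np.vstack([np.hstack([b['img'][40:340,200:520],a['img'][60:260,220:540].repeat(1,0)[:300] if 0 else np.vstack([a['img'][100:300,230:550],c['img'][200:300,:320]*0])]),c['img'][0:300]])[:,:,::-1])"
```

```text
t 14.65 p [ 0.5571 -0.1857  0.2939] q [-0.527  0.197  1.574  0.     1.37   1.015] x [1.    0.028 0.001] z [ 0.001 -0.    -1.   ] F [ 0.  -0.3 -2.9] op 0.0109
bar proj [[334.40543318 129.55706339]]
```

View pics/j.png

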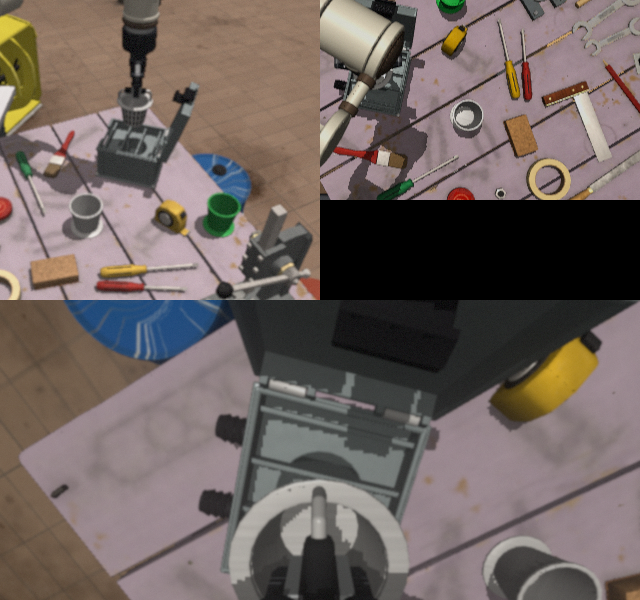

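The basket is lifted clear of the box and upright. Next I'll measure the cup mouth from the unobstructed top and side views.

```bash
python3 -c "
from h import *; import pickle
a,b,c=pickle.load(open('j.pkl','rb'))
def cup(im,roi):
    x0,x1,y0,y1=roi; I=im[y0:y1,x0:x1].astype(int)
    m=((I[:,:,0]-I[:,:,1])<10).astype(np.uint8)
    m=cv2.morphologyEx(m,cv2.MORPH_OPEN,np.ones((3,3)))
    n,l,s,ce=cv2.connectedComponentsWithStats(m); i=1+np.argmax(s[1:,4]); k=(l==i).astype(np.uint8)
    h=cv2.convexHull(np.argwhere(k)[:,::-1].astype(np.int32))[:,0]; 
    print('bbox',s[i],'off',x0,y0); return m
m=cup(a['img'],(350,410,185,250)); 
for r in m[::2]: print(''.join('#' if v else '.' for v in r))
m=cup(b['img'],(255,325,225,285)); 
for r in m[::2]: print(''.join('#' if v else '.' for v in r))
"
```

```text
bbox [ 10  15  34  32 864] off 350 185
............................................................
............................................................
............................................................
............................................................
............................................................
............................................................
............................................................
............................................................
.....................##############.........................
.................#####################......................
..............##########################....................
.............#############################..................
............###############################.................
...........################################.................
..........#################################.................
..........##################################................
..........#################################.................
..........##############
[... 2425 characters left out ...]
......#################################......................
..............##################################......................
..............###############################.........................
..............###############################.........................
..................###########################.........................
...................######################.............................
......................##############..................................
......................................................................
......................................................................
......................................................................
```

```bash
python3 -c "
from h import *; import pickle
a,b,c=pickle.load(open('j.pkl','rb'))
print(onz(a,(378.6,215.6),.072),onz(b,(286.2,244.5),.072),tri(a,(378.6,215.6),b,(286.2,244.5)))
# ring circle projection bounds for check
for P in ([.463,-.408],[.466,-.409]):
    t=np.linspace(0,2*np.pi,60);C=np.c_[P[0]+.0365*np.cos(t),P[1]+.0365*np.sin(t),0*t+.072]
    for k in (a,b): q=proj(k,C); print(P,q.min(0).round(1),q.max(0).round(1))
"
```

```text
[ 0.46148377 -0.40793253  0.072     ] [ 0.46705662 -0.40855173  0.072     ] (array([ 0.46419366, -0.40770109,  0.0705301 ]), np.float64(0.005389747898973629))
[0.463, -0.408] [363.6 199.9] [393.7 230.1]
[0.463, -0.408] [268.  232.3] [300.9 256.6]
[0.466, -0.409] [364.  198.7] [394.1 228.8]
[0.466, -0.409] [269.2 232.8] [302.2 257.1]
```

apply_moves --targets '[{"travel": [-0.012,0.0275,0],"angular": [0,0,0],"hand": 0},{"travel": [-0.024,0.055,0],"angular": [0,0,0],"hand": 0},{"travel": [-0.024,0.055,0],"angular": [0,0,0],"hand": 0},{"travel": [-0.024,0.055,0],"angular": [0,0,0],"hand": 0},{"travel": [-0.024,0.055,0],"angular": [0,0,0],"hand": 0},{"travel": [-0.024,0.055,0],"angular": [0,0,0],"hand": 0},{"travel": [-0.024,0.055,0],"angular": [0,0,0],"hand": 0},{"travel": [-0.024,0.055,0],"angular": [0,0,0],"hand": 0},{"travel": [-0.012,0.0275,0],"angular": [0,0,0],"hand": 0},{"travel": [0,0,0],"angular": [0,0,0],"hand": 0}]'

```text
time_s: 15.8
tool_pos: [0.466, -0.4103, 0.2934]
tool_rot: [1.0, 0.012, 0.0, 0.0]
ft_force: [0.6, 0.6, -4.2]
opening: 0.0111
```

```bash
python3 -c "
from h import *
st()
c=shot('wrist');b=shot('side');z=arm.get_obs()['tool_pos'][2]
t=np.linspace(0,2*np.pi,9)
w=c['img'].copy()
for rr,zz,col in ((.0335,.072,(255,0,0)),(.038,.072,(255,0,0))):
    C=np.c_[.465+rr*np.cos(t),-.4085+rr*np.sin(t),0*t+zz]
    for q in proj(c,C): cv2.circle(w,tuple(int(v) for v in q.round()),1,col,-1)
s=b['img'].copy()
C=np.c_[.465+.0365*np.cos(t),-.4085+.0365*np.sin(t),0*t+.072]
for q in proj(b,C): cv2.circle(s,tuple(int(v) for v in q.round()),0,(255,0,0),-1)
cv2.imwrite('pics/k.png',np.vstack([w[:,:],cv2.resize(s[140:280,220:360],(200,200),interpolation=cv2.INTER_CUBIC).repeat(1,0) if 0 else np.pad(cv2.resize(s[150:275,210:370],(256,200)),((0,0),(0,384),(0,0)))])[:,:,::-1])"
```

```text
t 15.8 p [ 0.466  -0.4103  0.2934] q [-0.916  0.283  1.473 -0.     1.386  0.63 ] x [1.    0.025 0.   ] z [ 0. -0. -1.] F [ 0.6  0.6 -4.2] op 0.0111
```

View pics/k.png

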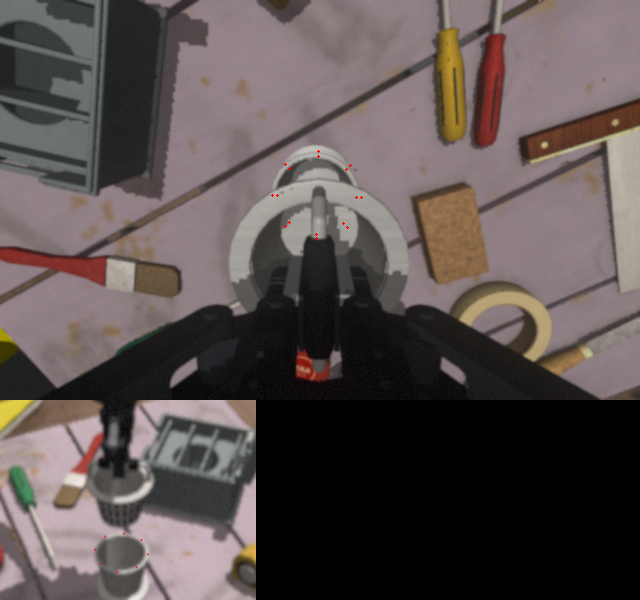

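The dots for the predicted rim match the cup in the side view to about 1 mm, and roughly in the wrist view. The basket is upright above the cup, so I'll descend.

apply_moves --targets '[{"travel": [0.002,-0.003,0.015],"angular": [0,0,0],"hand": 0},{"travel": [0,0,0.022],"angular": [0,0,0],"hand": 0},{"travel": [0,0,0.025],"angular": [0,0,0],"hand": 0},{"travel": [0,0,0.025],"angular": [0,0,0],"hand": 0},{"travel": [0,0,0.025],"angular": [0,0,0],"hand": 0},{"travel": [0,0,0.025],"angular": [0,0,0],"hand": 0},{"travel": [0,0,0.025],"angular": [0,0,0],"hand": 0},{"travel": [0,0,0.02],"angular": [0,0,0],"hand": 0},{"travel": [0,0,0.014],"angular": [0,0,0],"hand": 0},{"travel": [0,0,0],"angular": [0,0,0],"hand": 0}]'

```text
time_s: 16.9
tool_pos: [0.468, -0.4064, 0.1945]
tool_rot: [1.0, 0.014, -0.0, -0.001]
ft_force: [-0.5, 0.1, -2.9]
opening: 0.0107
```

```bash
python3 -c "
from h import *
st()"
```

```text
t 16.9 p [ 0.468  -0.4064  0.1945] q [-0.91   0.373  1.563  0.     1.207  0.633] x [ 1.     0.028 -0.   ] z [-0.001  0.001 -1.   ] F [-0.5  0.1 -2.9] op 0.0107
```

apply_moves --targets '[{"travel": [0,0.003,0.005],"angular": [0,0,0],"hand": 0},{"travel": [0,0,0.005],"angular": [0,0,0],"hand": 0},{"travel": [0,0,0.005],"angular": [0,0,0],"hand": 0},{"travel": [0,0,0.005],"angular": [0,0,0],"hand": 0},{"travel": [0,0,0.004],"angular": [0,0,0],"hand": 0},{"travel": [0,0,0.004],"angular": [0,0,0],"hand": 0},{"travel": [0,0,0.004],"angular": [0,0,0],"hand": 0},{"travel": [0,0,0.004],"angular": [0,0,0],"hand": 0},{"travel": [0,0,0.002],"angular": [0,0,0],"hand": 0},{"travel": [0,0,0],"angular": [0,0,0],"hand": 0}]'

```text
time_s: 17.9
tool_pos: [0.4681, -0.4082, 0.1766]
tool_rot: [1.0, 0.014, -0.0, -0.0]
ft_force: [-3.4, 2.1, -1.0]
opening: 0.0111
```

```bash
python3 -c "
from h import *
st()"
```

```text
t 17.9 p [ 0.4681 -0.4082  0.1766] q [-0.911  0.397  1.57   0.     1.175  0.631] x [ 1.     0.028 -0.   ] z [-0.  0. -1.] F [-3.4  2.1 -1. ] op 0.0111
```

There's a light side contact, with the cup pushing toward −x and +y. I'll shift that way and keep descending slowly.

apply_moves --targets '[{"travel": [-0.002,-0.001,0],"angular": [0,0,0],"hand": 0},{"travel": [-0.001,-0.001,0],"angular": [0,0,0],"hand": 0},{"travel": [0,0,0.002],"angular": [0,0,0],"hand": 0},{"travel": [0,0,0.002],"angular": [0,0,0],"hand": 0},{"travel": [0,0,0.002],"angular": [0,0,0],"hand": 0},{"travel": [0,0,0.002],"angular": [0,0,0],"hand": 0},{"travel": [0,0,0.002],"angular": [0,0,0],"hand": 0},{"travel": [0,0,0],"angular": [0,0,0],"hand": 0},{"travel": [0,0,0],"angular": [0,0,0],"hand": 0},{"travel": [0,0,0],"angular": [0,0,0],"hand": 0}]'

```text
time_s: 18.9
tool_pos: [0.4668, -0.4074, 0.1717]
tool_rot: [1.0, 0.014, 0.0, 0.0]
ft_force: [-1.0, 1.0, -3.9]
opening: 0.0109
```

```bash
python3 -c "
from h import *
st()"
```

```text
t 18.9 p [ 0.4668 -0.4074  0.1717] q [-0.912  0.399  1.578  0.     1.164  0.63 ] x [1.    0.028 0.001] z [ 0.001 -0.    -1.   ] F [-1.   1.  -3.9] op 0.0109
```

apply_moves --targets '[{"travel": [-0.001,-0.001,0],"angular": [0,0,0],"hand": 0},{"travel": [0,0,0.0015],"angular": [0,0,0],"hand": 0},{"travel": [0,0,0.0015],"angular": [0,0,0],"hand": 0},{"travel": [0,0,0.0015],"angular": [0,0,0],"hand": 0},{"travel": [0,0,0.0015],"angular": [0,0,0],"hand": 0},{"travel": [0,0,0],"angular": [0,0,0],"hand": 0},{"travel": [0,0,0],"angular": [0,0,0],"hand": 0},{"travel": [0,0,0],"angular": [0,0,0],"hand": 0},{"travel": [0,0,0],"angular": [0,0,0],"hand": 0},{"travel": [0,0,0],"angular": [0,0,0],"hand": 0}]'

```text
time_s: 19.9
tool_pos: [0.4664, -0.407, 0.1689]
tool_rot: [1.0, 0.014, 0.0, 0.0]
ft_force: [-0.9, 0.4, -3.1]
opening: 0.0106
```

```bash
python3 -c "
from h import *
st()"
```

```text
t 19.9 p [ 0.4664 -0.407   0.1689] q [-0.913  0.401  1.582  0.     1.158  0.63 ] x [1.    0.028 0.001] z [ 0.001 -0.    -1.   ] F [-0.9  0.4 -3.1] op 0.0106
```

apply_moves --targets '[{"travel": [-0.0005,0,0.001],"angular": [0,0,0],"hand": 0},{"travel": [0,0,0.001],"angular": [0,0,0],"hand": 0},{"travel": [0,0,0.001],"angular": [0,0,0],"hand": 0},{"travel": [0,0,0.001],"angular": [0,0,0],"hand": 0},{"travel": [0,0,0],"angular": [0,0,0],"hand": 0},{"travel": [0,0,0],"angular": [0,0,0],"hand": 0},{"travel": [0,0,0],"angular": [0,0,0],"hand": 0},{"travel": [0,0,0],"angular": [0,0,0],"hand": 0},{"travel": [0,0,0],"angular": [0,0,0],"hand": 0},{"travel": [0,0,0],"angular": [0,0,0],"hand": 0}]'

```text
time_s: 20.9
tool_pos: [0.4662, -0.4069, 0.1671]
tool_rot: [1.0, 0.014, 0.0, 0.0]
ft_force: [-0.8, 1.9, 1.2]
opening: 0.0109
```

```bash
python3 -c "
from h import *
st()"
```

```text
t 20.9 p [ 0.4662 -0.4069  0.1671] q [-9.130e-01  4.030e-01  1.583e+00  1.000e-03  1.155e+00  6.300e-01] x [1.    0.028 0.001] z [ 0.001 -0.    -1.   ] F [-0.8  1.9  1.2] op 0.0109
```

apply_moves --targets '[{"travel": [0,-0.0005,0.001],"angular": [0,0,0],"hand": 0},{"travel": [0,0,0.001],"angular": [0,0,0],"hand": 0},{"travel": [0,0,0],"angular": [0,0,0],"hand": 0},{"travel": [0,0,0],"angular": [0,0,0],"hand": 0},{"travel": [0,0,0],"angular": [0,0,0],"hand": 0},{"travel": [0,0,0],"angular": [0,0,0],"hand": 0},{"travel": [0,0,0],"angular": [0,0,0],"hand": 0},{"travel": [0,0,0],"angular": [0,0,0],"hand": 0},{"travel": [0,0,0],"angular": [0,0,0],"hand": 0},{"travel": [0,0,0],"angular": [0,0,0],"hand": 0}]'

```text
time_s: 21.9
tool_pos: [0.4663, -0.407, 0.1669]
tool_rot: [1.0, 0.014, 0.001, 0.001]
ft_force: [-1.7, 3.8, 5.9]
opening: 0.0105
```

```bash
python3 -c "
from h import *
st()"
```

```text
t 21.9 p [ 0.4663 -0.407   0.1669] q [-0.913  0.403  1.584  0.     1.154  0.63 ] x [1.    0.028 0.001] z [ 0.001 -0.001 -1.   ] F [-1.7  3.8  5.9] op 0.0105
```

It stopped at the expected seat height, TCP z 0.167, under about 9 N net, so it's seated. Releasing and rising.

apply_moves --targets '[{"travel": [0,-0.001,0],"angular": [0,0,0],"hand": 0.05},{"travel": [0,0,0],"angular": [0,0,0],"hand": 0.45},{"travel": [0,0,0],"angular": [0,0,0],"hand": 0.45},{"travel": [0,0,0],"angular": [0,0,0],"hand": 0.45},{"travel": [0,0,0],"angular": [0,0,0],"hand": 0.45},{"travel": [0,0,-0.01],"angular": [0,0,0],"hand": 0.45},{"travel": [0,0,-0.02],"angular": [0,0,0],"hand": 0.45},{"travel": [0,0,-0.03],"angular": [0,0,0],"hand": 0.45},{"travel": [0,0,-0.04],"angular": [0,0,0],"hand": 0.45},{"travel": [0,0,-0.04],"angular": [0,0,0],"hand": 0.45}]'

```text
time_s: 22.9
tool_pos: [0.4662, -0.4064, 0.2382]
tool_rot: [1.0, 0.014, 0.001, 0.001]
ft_force: [-1.0, -0.4, 0.9]
opening: 0.0382
```

apply_moves --targets '[{"travel": [0,0,-0.04],"angular": [0,0,0],"hand": 0.45},{"travel": [-0.02,0,-0.04],"angular": [0,0,0],"hand": 0.45},{"travel": [-0.04,0,-0.03],"angular": [0,0,0],"hand": 0.45},{"travel": [-0.04,0,0],"angular": [0,0,0],"hand": 0.45},{"travel": [-0.04,0,0],"angular": [0,0,0],"hand": 0.45},{"travel": [-0.03,0,0],"angular": [0,0,0],"hand": 0.45},{"travel": [0,0,0],"angular": [0,0,0],"hand": 0.45},{"travel": [0,0,0],"angular": [0,0,0],"hand": 0.45},{"travel": [0,0,0],"angular": [0,0,0],"hand": 0.45},{"travel": [0,0,0],"angular": [0,0,0],"hand": 0.45}]'

```text
time_s: 23.9
tool_pos: [0.3816, -0.4084, 0.2908]
tool_rot: [1.0, 0.014, 0.0, 0.0]
ft_force: [0.3, 0.1, -0.2]
opening: 0.038
```

```bash
python3 -c "
from h import *
st(); a=shot('top');b=shot('side')
print('bar expected side',proj(b,[.4643,-.407,.110])-[200,80])
cv2.imwrite('pics/l.png',np.vstack([cv2.resize(b['img'][80:280,200:420],(640,582))])[:,:,::-1][:580])"
```

```text
t 23.9 p [ 0.3816 -0.4084  0.2908] q [-1.036e+00  1.270e-01  1.658e+00  1.000e-03  1.356e+00  5.060e-01] x [1.    0.028 0.001] z [ 0.001 -0.    -1.   ] F [ 0.3  0.1 -0.2] op 0.038
bar expected side [[ 84.61126628 152.0060142 ]]
```

The picture limit is reached, so I'll check numerically.

```bash
python3 -c "
from h import *; import pickle
a=shot('top');b=shot('side')
a0,b0=pickle.load(open('a.pkl','rb')); ag,bg,_=pickle.load(open('j.pkl','rb'))
g=b['img'].max(2); x0,y0=262,215; m=np.zeros_like(g); m[y0:250,x0:310]=g[y0:250,x0:310]<45
n,l,s,ce=cv2.connectedComponentsWithStats(m); 
for i in range(1,n):
  if s[i,4]>8: print('dark',s[i],ce[i])
print('exp ends',proj(b,[[.4643-.026,-.4077,.11],[.4643+.026,-.4063,.11],[.4643,-.407,.11]]))
I=b['img'].astype(int);fl=(I[225:262,262:312].min(2)>140)&(I[225:262,262:312,0]-I[225:262,262:312,1]<10)
for r in fl[::2]: print(''.join('#' if v else '.' for v in r))
t=np.linspace(0,2*np.pi,60)
for z,rr in ((.080,.043),(.084,.043)): q=proj(b,np.c_[.4643+rr*np.cos(t),-.407+rr*np.sin(t),0*t+z]);print('flange exp',q.min(0)-[262,225],q.max(0)-[262,225])
# changes vs earlier frames: lid region, brush, tape
d=lambda A,B,r:np.abs(A['img'][r[2]:r[3],r[0]:r[1]].astype(int)-B['img'][r[2]:r[3],r[0]:r[1]]).mean().round(1)
print('lid side vs lifted frame',d(b,bg,(362,400,115,180)),'tape',d(b,b0,(350,395,235,275)),'top tape',d(a,a0,(350,380,122,158)),'brush top',d(a,a0,(240,320,245,270)),'brush side',d(b,b0,(240,278,168,220)),'driver side',d(b,b0,(212,246,188,258)))
"
```

```text
dark [275 231  21   6  84] [285.04761905 233.69047619]
exp ends [[272.67393715 231.32665739]
 [296.58165724 232.68294978]
 [284.61126628 232.0060142 ]]
..................................................
..................................................
..................############....................
..................................................
.........##.........................#.............
........####.........................##...........
........####.........................##...........
.........#........................................
.........................................##.......
.....####..............................####.......
.....#####...........................####.........
......######........................#####.........
........######....................###.##..........
........##########...#####....#########...........
............########################..............
................################..................
..................................................
..................................................
.....................................###..........
flange exp [3.47187278 2.57026185] [42.42168004 31.19064659]
flange exp [3.37134502 1.33506218] [42.4282782  29.95860771]
lid side vs lifted frame 2.8 tape 3.6 top tape 6.7 brush top 4.0 brush side 22.7 driver side 14.4
```

```bash
python3 -c "
from h import *
print(arm.job_done())"
```

```text
the job is handed in; nothing more can be done
None
```

The job is done and handed in at about 24 s of robot time, though two of the checks below are weaker than I'd like.

**What I did**
- **Lid:** I pressed the tab in with the closed, level fingers and held it through the first 11° or so of lift. I kept the tip under the lip and carried the lid round past upright, where it stayed open on its stop.
- **Basket:** I gripped the bar, lifted the basket clear and lowered it into the grey metal cup, not the green look-alike. I eased it sideways twice on light contact, stopped at about 9 N net and let go.

**What the last checks showed**
- **Seating:** The basket stopped at the predicted seat height (TCP z 0.167 m). After release, the bar and flange were within 1–2 pixels of where a seated, level basket should appear.
- **Lid and arm:** The lid region matches the earlier open-lid frame. The arm was clear and touching nothing.
- **Bystanders:** The tape measure and brush look unchanged from above. The side view differed more for the brush (22.7) and screwdriver (14.4). I put that down to the arm and its shadow but didn't confirm it. The screwdriver had no check from above.
- **Not seen:** The 12-picture limit was reached before the last look, so the final state was checked by numbers only.
- **Disagreement:** The top and side estimates of the cup position differed by about 5 mm. Contact forces settled it during insertion.

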